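# Dress the spindle sander with its large drum

### The job

Fit the spindle sander up for the large drum, in this order: stand the large rubber drum on the spindle, slip the large sanding sleeve down over it, lay the flange on top with its hub upwards, and set the knob over the end of the spindle on the flange's hub, each piece fully home before the next goes on. The small drum and the small sleeve are not needed: leave them standing where they are.

Things in the scene. Friction and masses are not known exactly. Their poses are not given: they have to be found in the camera images.
- sander: Bench-top spindle sander, fixed. Round grey housing under an aluminium table 220 mm (x) by 190 mm (y), table top 110 mm above the bench; switch on its -x face, dust port on +y. Origin on the bench straight under the spindle. The steel spindle stands upright in mid-table, 12 mm across, from a collar 57 mm across (top 114 mm above the bench) to its tip at 198 mm; the last 11 mm taper to 4 mm.
- spindle_foot (a point): The point on the spindle's axis at the top face of the collar, 114 mm above the bench, where the drum and the sleeve come to stand; axes as the sander's (z up along the spindle). The spindle's tip is 84 mm above it.
- drum_large: Large drum: black rubber cylinder 46 mm across, 60 mm high, standing upright; steel-bushed bore 15 mm right through (funnelled to 21 mm at the foot), top edge chamfered 4 mm in over the last 6 mm. Origin at the centre of its underside, z up along its axis.
- sleeve_large: The large sanding sleeve: a stiff reddish-brown tube open at both ends, 55 mm outside, 50 mm inside, 58 mm high, standing upright on the bench. Origin at the centre of its lower end, z up along its axis.
- flange: Flange: aluminium disc 54 mm across, 4 mm thick, with a hub 26 mm across rising 10 mm more (14 mm in all), bore 15 mm right through (funnelled to 21 mm underneath). Lies flat, hub up; hold it by the hub. Origin at the centre of its underside, z up along its axis.
- knob: Clamping knob: black ribbed plastic, 36 mm across the ribs, 33 mm across the solid body that the fingers meet, 24 mm high, blind hole 15 mm across and 16 mm deep in its underside (funnelled to 19 mm). Stands hole down. It is only set on, not screwed. Origin at the centre of its underside, z up along its axis.
- drum_small: The small drum, not needed: a black rubber cylinder 28 mm across, 60 mm high, otherwise like the large one, upright on the bench. Origin at the centre of its underside.
- sleeve_small: The small sanding sleeve, not needed: a reddish-brown tube 37 mm outside, 32 mm inside, 58 mm high, upright on the bench. Origin at the centre of its lower end.
Things that resemble listed ones, but are neither listed nor needed, are in the scene too. What is shaped like the flange but yellow is not meant.

How it is judged:
On the way, in this order (a step that is already met when the one before it is completed fails the run):
1. the large drum stands on the spindle, down on the collar (horizontal distance between drum_large and spindle_foot below 0.004 m and z of drum_large in the frame of spindle_foot between -0.004 and 0.004 m and angle between drum_large's own z axis and vertical below 0.08 rad and linear speed of drum_large below 0.02 m/s), for 0.2 s.
2. the large sleeve is down over the large drum, on the collar (horizontal distance between drum_large and spindle_foot below 0.004 m and z of drum_large in the frame of spindle_foot between -0.004 and 0.004 m and angle between each of drum_large, sleeve_large's own z axis and vertical below 0.08 rad and horizontal distance between sleeve_large and spindle_foot below 0.0065 m and z of sleeve_large in the frame of spindle_foot between -0.004 and 0.004 m and linear speed of sleeve_large below 0.02 m/s), for 0.2 s.
3. the flange lies on the drum with its hub up (horizontal distance between each of drum_large, flange and spindle_foot below 0.004 m and z of drum_large in the frame of spindle_foot between -0.004 and 0.004 m and angle between each of drum_large, sleeve_large, flange's own z axis and vertical below 0.08 rad and horizontal distance between sleeve_large and spindle_foot below 0.0065 m and z of sleeve_large in the frame of spindle_foot between -0.004 and 0.004 m and z of flange in the frame of spindle_foot between 0.056 and 0.064 m and linear speed of flange below 0.02 m/s), for 0.2 s.
4. the knob sits on the flange's hub over the end of the spindle (horizontal distance between each of drum_large, flange, knob and spindle_foot below 0.004 m and z of drum_large in the frame of spindle_foot between -0.004 and 0.004 m and angle between each of drum_large, sleeve_large, flange, knob's own z axis and vertical below 0.08 rad and horizontal distance between sleeve_large and spindle_foot below 0.0065 m and z of sleeve_large in the frame of spindle_foot between -0.004 and 0.004 m and z of flange in the frame of spindle_foot between 0.056 and 0.064 m and z of knob in the frame of spindle_foot between 0.07 and 0.078 m and linear speed of knob below 0.02 m/s), for 0.2 s.
At the end, for the whole second after the job is handed in: At rest and upright (5 degrees) on the spindle: large drum and, round it, large sleeve, both down on the collar; flange on the drum, hub up; knob on the hub. Heights within 4 mm; off the axis at most 4 mm (sleeve 6.5 mm) (all of step 4 and linear speed of each of drum_large, sleeve_large, flange below 0.02 m/s); the robot touches nothing.
It fails at once if the small drum or the small sleeve is shifted by more than 30 mm or knocked over (distance of any of drum_small, sleeve_small from where it was at the start of the episode above 0.03 m or angle between any of drum_small, sleeve_small's own z axis and vertical above 0.6 rad).
It also fails if it takes over 99 s, if anything falls off the work surface, if the arm or the gripper's body presses on something with over 40 N, if the wrist force passes 120 N, or if a joint passes its speed limit or range.

### The arm

A 6-joint arm with a two-finger parallel gripper is mounted at the origin on a cart in front of the work surface, level with it; the furniture and walls round the work are solid. World frame = base frame: x ahead of the robot, y to its left, z up, the work surface at z = 0. Lengths are in m, angles in rad, forces in N, time in s.
With the tool pointing down it reaches from about 0.275 to 0.75 m from the base axis. Payload 10.2 kg.
Tool frame: the origin (TCP) lies midway between the tips of the shut fingers; the grasp point (between the pads) lies 19 mm behind it (env.hold_point_z is the distance from the TCP to the grasp point, in m); z points along the fingers, y is the line along which they close (so a half turn about z gives the same grasp; the last joint's range is limited). The gripper opens to 85 mm and grips with 20 to 120 N. Pads are 22 mm wide; open, the fingers measure 114 mm over their backs; the gripper's body (76 mm by 85 mm) begins 54 mm behind the grasp point. The pads swing forward as they close: fully open they stand 13 mm farther back than shut.
Start: joints at [-1.34, 0.313, 1.498, -0, 1.331, -0.223], TCP at [0.23, -0.472, 0.231] pointing down, gripper open.
Joint ranges: [-2.94, 2.94], [-0.97, 2.17], [0.19, 2.56], [-1.23, 4.37], [0.02, 3.11], [-2.88, 2.88]. Speed limits (rad/s): [2.39, 2.39, 3.01, 3.14, 3.14, 3.14].

### API

Orientations are given as a unit quaternion [x, y, z, w].
In Python, from bench import env, kinematics, monitor, eyes, job gives the robot as it stands. The module is installed in compiled form; this text tells all that it offers. Calls block until the motion is done:
- env.reach(position, orientation): joint-space move of the TCP to a pose.
- env.movel(position, velocity=0.15, frame=None, guard=None): straight line of the TCP; frame=None keeps the orientation; velocity is the mean speed in m/s. With guard (N) it stops when the force on the tool has changed by that much, and returns True; else False.
- env.set_joints(angles): joint-space move.
- env.release() and env.close_gripper(effort=None): open the fingers fully, or close them until they stop; effort is the grip in N (None keeps the last).
- env.hold(seconds).
- kinematics.ik(position, orientation): joint angles nearest the present ones, or None.
- monitor.sense(): the state.
- eyes.grab_frame(name): name is "scene" or "top" or "wrist"; returns a dict with "frame" (480x640x3 uint8, red, green, blue), "mtx" (3x3 intrinsics, pixels), "k1" (the pictures are not rectified: a ray, as slopes to the right and down, at radius r is drawn at 1 + k1 r^2 times it, then the intrinsics apply), "view" (4x4, takes a point from world to camera coordinates). Camera axes: x right, y down, z forward; pixel columns grow to the right and rows downward; lengths in m; the calibration is good to about 2 mm. A picture is of the moment at which its call begins. There is no depth.
A pose or a line that the arm cannot do raises env.MotionError and nothing moves.
- job.hand_in(): hands the job in; it is judged then, once.
The state is a dict: "clock": time; "joints": joint angles; "qvel": joint speeds; "joint_efforts": joint torques, N m; "position": TCP position; "ee_rot": TCP orientation; "contact_force": force on the tool from outside, world axes, zero at the start; "ft_torque": the same for the moment, N m; "finger_gap": opening from 0.0 (shut) to 1.0 (fully open); "gripper_force": force on a finger pad.
Only numpy, scipy, OpenCV 4.12 (cv2) and the standard library are available. Lean on these libraries where they do the work, as an engineer would, in place of code of your own. Each camera call takes 0.05 s, during which the arm holds its last target. There are 200 camera calls.

## Working session

There is one attempt and no reset: what is moved stays moved. The work goes in short steps, each a Python script; the robot and the scene stay as the last script left them, time stands still between calls to the robot, and variables do not carry over. Pictures are saved under pics/ and viewed, at most 14 in all, crops included, and the job is handed in when it is done.

```bash
mkdir -p pics
cat > h.py <<'E'
import numpy as np, cv2
from bench import env, kinematics, monitor, eyes, job
def grab(name,save=None):
    f=eyes.grab_frame(name)
    if save: cv2.imwrite(f'pics/{save}.png',cv2.cvtColor(f['frame'],cv2.COLOR_RGB2BGR))
    return f
def ray(f,u,v):
    K=np.array(f['mtx']);d=np.array([(u-K[0,2])/K[0,0],(v-K[1,2])/K[1,1]])
    s=d.copy()
    for _ in range(20): s=d/(1+f['k1']*(s@s))
    V=np.array(f['view']);R=V[:3,:3];c=-R.T@V[:3,3]
    return c,R.T@np.array([s[0],s[1],1])
def onz(f,u,v,z):
    c,d=ray(f,u,v);return c+d*(z-c[2])/d[2]
def proj(f,p):
    V=np.array(f['view']);q=V[:3,:3]@np.array(p)+V[:3,3];s=q[:2]/q[2];s=s*(1+f['k1']*(s@s));K=np.array(f['mtx'])
    return K[0,0]*s[0]+K[0,2],K[1,1]*s[1]+K[1,2]
E
python3 - <<'E'
from h import *
for n in ("scene","top","wrist"):
    f=grab(n,n+'0');V=f['view'];print(n,np.round(-V[:3,:3].T@V[:3,3],3),np.round(V[:3,:3],2).tolist(),f['mtx'][0],f['k1'])
s=monitor.sense();print(s['clock'],s['position'],s['ee_rot'],env.hold_point_z)
E
```

```text
scene [ 0.206 -0.786  0.636] [[0.9, -0.44, -0.02], [-0.26, -0.49, -0.83], [0.36, 0.75, -0.55]] [478.14115388   0.         322.37050664] -0.09743809665611558
top [ 0.35  -0.065  1.409] [[-0.0, -1.0, 0.0], [-0.99, 0.0, -0.15], [0.15, -0.0, -0.99]] [543.60419932   0.         316.85896554] 0.04000685304462248
wrist [ 0.306 -0.435  0.372] [[0.44, -0.9, -0.0], [-0.85, -0.42, 0.32], [-0.29, -0.14, -0.95]] [337.38613756   0.         319.57420567] -0.057026148873599324
0.15 [ 0.23010081 -0.47169488  0.23087209] [ 9.74367117e-01  2.24963327e-01 -2.14772782e-06 -4.70947564e-04] 0.0187
```

View pics/top0.png

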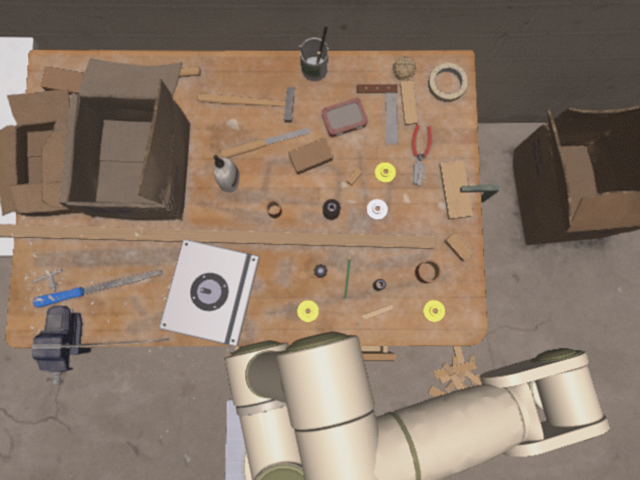

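View pics/scene0.png

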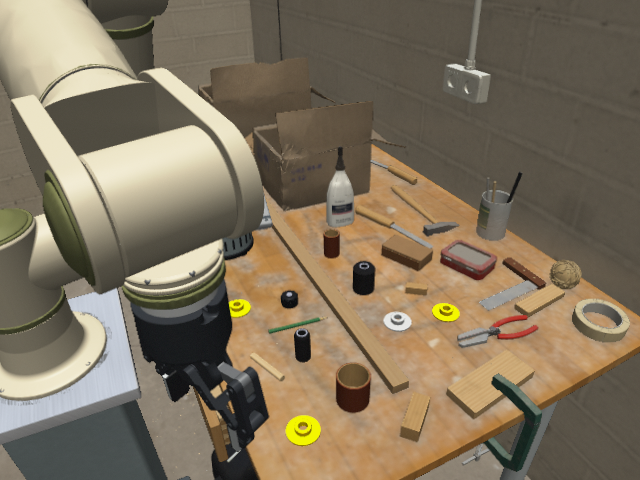

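Top picture candidates:
- **Large drum:** (331,209) black. The small drum is (379,285) and the knob (320,271).
- **Large sleeve:** (428,271). The small sleeve is (274,209), and the tape roll (448,82) is not it.
- **Flange:** silver (377,209). The yellow decoys are (386,172), (308,311) and (434,311).
- **Sander:** spindle about (207,290). A long batten lies along row 238.

I'll check these choices in one crop and get rough positions.

Run:
```python
from h import *
f=grab("top");s=f['frame']
c=cv2.resize(s[150:350,160:460],None,fx=2.66,fy=2.66,interpolation=cv2.INTER_CUBIC)
cv2.imwrite('pics/crop1.png',cv2.cvtColor(c,cv2.COLOR_RGB2BGR))
for n,u,v,z in [("drumL",331,209,.06),("sleeveL",428,271,.058),("flange",377,209,.012),("knob",320,271,.024),("drumS",379,285,.06),("sleeveS",274,209,.058),("collar",210,291,.114),("tip",205,290,.198)]:
    p=onz(f,u,v,z);print(n,np.round(p,3),np.hypot(*p[:2]).round(3))
```

```text
drumL [ 0.621 -0.103  0.06 ] 0.629
sleeveL [ 0.464 -0.343  0.058] 0.576
flange [ 0.63  -0.224  0.012] 0.669
knob [ 0.467 -0.075  0.024] 0.473
drumS [ 0.429 -0.22   0.06 ] 0.482
sleeveS [0.621 0.042 0.058] 0.623
collar [0.413 0.187 0.114] 0.453
tip [0.411 0.181 0.198] 0.449
```

View pics/crop1.png

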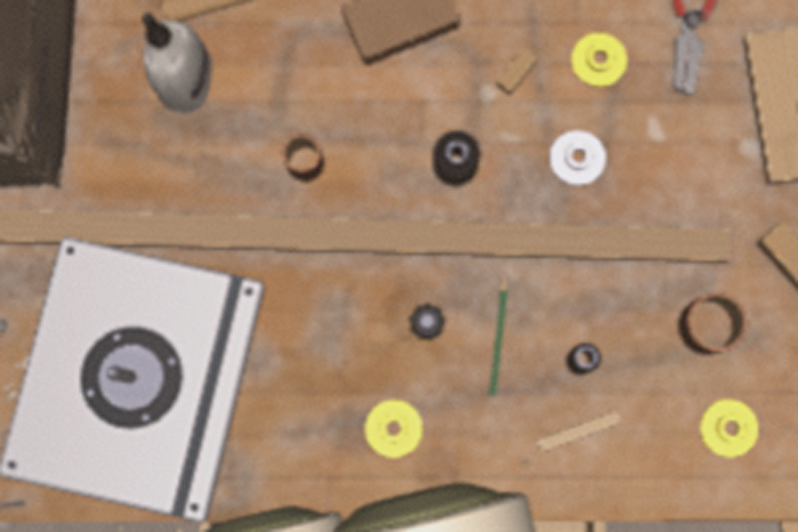

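The crop confirms the choices: drum at (457,157), silver flange (578,157), knob (427,321), large sleeve (711,324) and grey collar disc (130,377). Next I'll sweep over them with the wrist camera.

Run:
```python
from h import *
import pickle
Q=[1,0,0,0]; fr={}
for n,p in [("sleeve",(.464,-.343,.22)),("flange",(.63,-.224,.2)),("drum",(.621,-.103,.22)),("knob",(.467,-.075,.2)),("spindle",(.412,.184,.34))]:
    env.reach(p,Q); env.hold(.1); fr[n]=grab("wrist",'w_'+n); s=monitor.sense(); print(n,round(s['clock'],1),s['position'].round(3),np.round(s['joints'],2))
pickle.dump(fr,open('fr.pkl','wb'))
a=np.vstack([np.hstack([fr[a]['frame'] for a in r]) for r in (("sleeve","flange"),("drum","knob"))])
cv2.imwrite('pics/mos.png',cv2.cvtColor(cv2.resize(a,(800,600),interpolation=cv2.INTER_AREA),cv2.COLOR_RGB2BGR))
```

```text
sleeve 1.4 [ 0.463 -0.344  0.22 ] [-0.84  0.44  1.35 -0.    1.35  0.73]
flange 2.4 [ 0.629 -0.226  0.201] [-0.52  0.66  1.04 -0.    1.44  1.05]
drum 3.1 [ 0.621 -0.104  0.22 ] [-0.35  0.56  1.17 -0.    1.42  1.22]
knob 3.9 [ 0.468 -0.076  0.2  ] [-0.41  0.23  1.69  0.    1.22  1.16]
spindle 5.2 [0.412 0.183 0.339] [ 0.16  0.09  1.49 -0.    1.56  1.73]
```

View pics/mos.png

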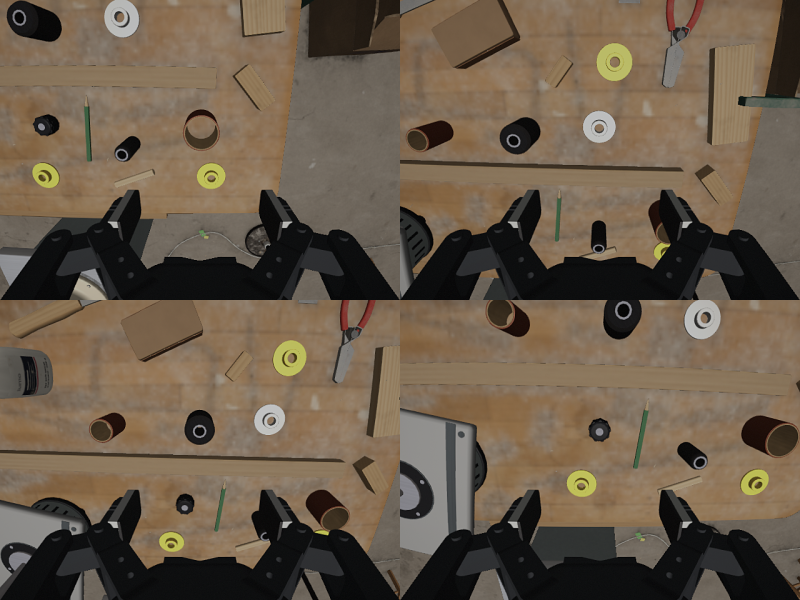

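View pics/w_spindle.png

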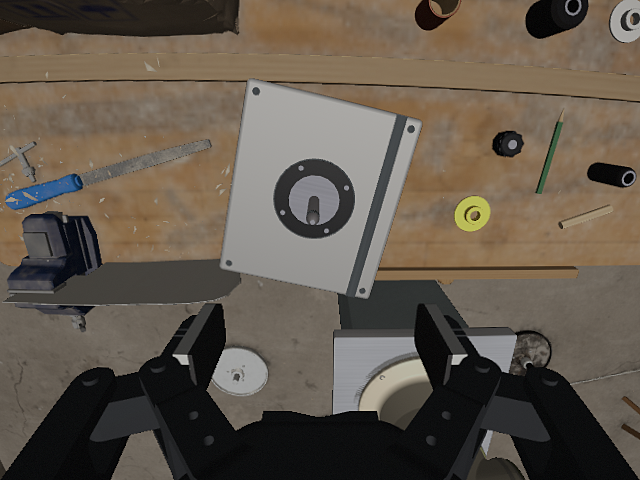

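The wrist pictures show (tile px×1.6 for full pixels) the sleeve at about (322,200), the flange (319,204), the drum bushing (320,205) and the knob (319,207). In the spindle picture the dark ring is centred near (314,198) and the tip is at about (313,222). Next I'll fit the shapes and check them on crops.

```bash
cat > m.py <<'E'
from h import *
def fit(f,name,c,w=60):
    """mask contours near c -> ellipse"""
    img=f['frame'];x0,y0=int(c[0]-w),int(c[1]-w);r=img[y0:y0+2*w,x0:x0+2*w]
    hsv=cv2.cvtColor(r,cv2.COLOR_RGB2HSV);H,S,V=cv2.split(hsv)
    m={"flange":(S<40)&(V>150),"drum":(V<75)&(S<110),"knob":(V<85)&(S<110),"sleeve":(V<125)&((H<12)|(H>170))&(S>90),"ring":(V<90)&(S<60)}[name]
    m=cv2.morphologyEx(m.astype(np.uint8),cv2.MORPH_OPEN,np.ones((3,3)))
    cs,_=cv2.findContours(m,cv2.RETR_EXTERNAL,cv2.CHAIN_APPROX_NONE)
    k=max(cs,key=cv2.contourArea);e=cv2.fitEllipse(k)
    vis=r.copy();cv2.drawContours(vis,[k],-1,(0,255,0),1)
    return (e[0][0]+x0,e[0][1]+y0),e[1],vis
E
python3 - <<'E'
from m import *
import pickle
fr=pickle.load(open('fr.pkl','rb'))
T=[]
for n,m,c,z in [("sleeve","sleeve",(322,205),.058),("flange","flange",(319,204),.004),("drum","drum",(320,205),.06),("knob","knob",(319,207),.024),("spindle","ring",(314,198),.111)]:
    e,ax,v=fit(fr[n],m,c);p=onz(fr[n],*e,z);print(n,np.round(e,1),np.round(ax,1),p.round(4))
    T.append(cv2.resize(v,(260,260),interpolation=cv2.INTER_CUBIC))
f=fr["spindle"];r=f['frame'][178:238,284:344];T.append(cv2.resize(r,(260,260),interpolation=cv2.INTER_CUBIC))
a=np.vstack([np.hstack(T[:3]),np.hstack(T[3:])])
cv2.imwrite('pics/c2.png',cv2.cvtColor(a,cv2.COLOR_RGB2BGR))
E
```

```text
sleeve [321.1 190. ] [28.  40.8] [ 0.4888 -0.3456  0.058 ]
flange [318.4 202.7] [50.1 51.3] [ 0.635  -0.2248  0.004 ]
drum [319.  204.5] [47. 54.] [ 0.6335 -0.1038  0.06  ]
knob [318.8 208.7] [33.  33.8] [ 0.4728 -0.0752  0.024 ]
spindle [313.7 198.1] [78.6 80.2] [0.4158 0.1894 0.111 ]
```

View pics/c2.png

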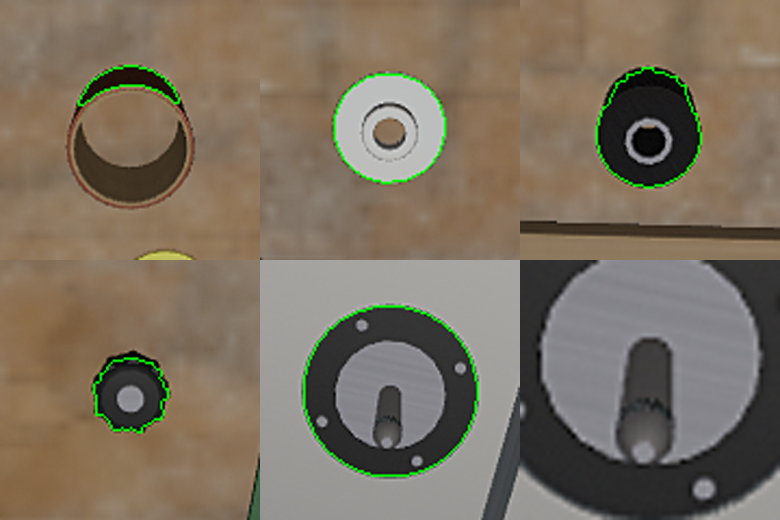

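The crops show the sleeve rim, drum bushing, knob cap and spindle tip clearly, so I'll use those centres. In full pixels they are the rim (322.7,212.8), bushing (319.1,210.1), cap (319,210.7) and tip (312.4,222.3).

Run:
```python
from h import *
import pickle
fr=pickle.load(open('fr.pkl','rb'))
for n,u,v,z in [("sleeve",322.7,212.8,.058),("flange",318.5,204.9,.014),("drum",319.1,210.1,.06),("knob",319,210.7,.024),("spindle",312.4,222.3,.198),("spindle",313.7,198.1,.111)]:
    print(n,onz(fr[n],u,v,z).round(4))
r=fr["spindle"]
t=grab("top")
for p in [(.466,-.344,.058),(.634,-.225,.014),(.62,-.103,.06),(.468,-.075,.024)]: print(np.round(proj(t,p),1))
```

```text
sleeve [ 0.4674 -0.3471  0.058 ]
flange [ 0.635 -0.225  0.014]
drum [ 0.6282 -0.1039  0.06  ]
knob [ 0.4708 -0.0754  0.024 ]
spindle [0.4134 0.1892 0.198 ]
spindle [0.4158 0.1894 0.111 ]
[428.5 270. ]
[377.3 207.4]
[331.2 209.3]
[320.2 270.5]
```

```bash
cat >> h.py <<'E'
Q=[1,0,0,0]
def pick(p,z,up=.28,effort=40,guard=None):
    env.reach((p[0],p[1],.16),Q); env.movel((p[0],p[1],z),.12,guard=guard); env.close_gripper(effort); env.hold(.2)
    s=monitor.sense();print('gap',round(s['finger_gap'],3),'F',s['gripper_force'],s['position'].round(4))
    env.movel((p[0],p[1],up),.2); s=monitor.sense();print('lift gap',round(s['finger_gap'],3),s['clock'])
def lower(p,z,v=.06,guard=12):
    g=env.movel((p[0],p[1],z),v,guard=guard);s=monitor.sense();print('guard',g,s['position'].round(4),s['contact_force'].round(1),round(s['clock'],1));return g
SP=(.4145,.1893)
E
python3 - <<'E'
from h import *
pick((.628,-.104),.026)
env.reach((*SP,.28),Q); env.hold(.2)
grab("wrist","w_d1");grab("scene","s_d1")
E
```

```text
gap 0.526 F 41.393210378986396 [ 0.6283 -0.1041  0.0266]
lift gap 0.52 10.0917
```

Run:
```python
import cv2,numpy as np
a=np.hstack([cv2.imread('pics/w_d1.png'),cv2.imread('pics/s_d1.png')]);cv2.imwrite('pics/d1.png',cv2.resize(a,(800,300),interpolation=cv2.INTER_AREA))
```

```text
(no output)
```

View pics/d1.png

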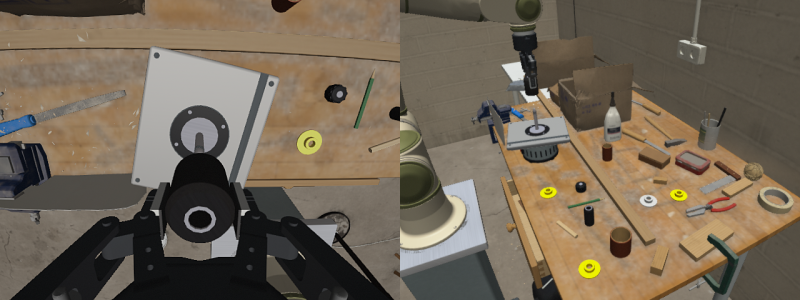

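The drum is held upright between the fingers, with its bushing at (318,350) in the wrist picture. I'll check its offset and lower it.

Run:
```python
from h import *
f=grab("wrist");g=f['frame'][300:400,260:380].max(2)
m=(g>140).astype(np.uint8)
n,l,st,c=cv2.connectedComponentsWithStats(m)
for i in range(1,n):
    if st[i,4]>100: 
        u,v=c[i]+[260,300];print(u,v,st[i,2:],onz(f,u,v,.3134).round(4))
print(monitor.sense()['position'].round(4))
lower(SP,.15);
```

```text
319.4398216939079 350.51114413075777 [ 51  43 673] [0.4159 0.189  0.3134]
361.36920039486677 385.741362290227 [  41   38 1013] [0.3985 0.172  0.3134]
[0.4148 0.1891 0.2799]
guard False [0.4146 0.1893 0.1502] [-0.6  0.3 -1.1] 14.1
```

Freely on to within 10 mm of the collar; continue, release and look.

Run:
```python
from h import *
lower(SP,.136,.03,10); env.release(); env.hold(.3); env.movel((*SP,.30),.2)
f=grab("wrist","w_d2");r=f['frame'][100:300,210:430];cv2.imwrite('pics/d2.png',cv2.cvtColor(cv2.resize(r,(660,600)),cv2.COLOR_RGB2BGR));print(monitor.sense()['clock'])
for z in (.174,): print(np.round(proj(f,(*SP,z)),1),np.round(proj(f,(*SP,.198)),1))
```

```text
guard True [0.4148 0.1893 0.1405] [-1.2 -0.1  7. ] 14.5
16.2833
[319.2 228.5] [319.2 238. ]
```

View pics/d2.png

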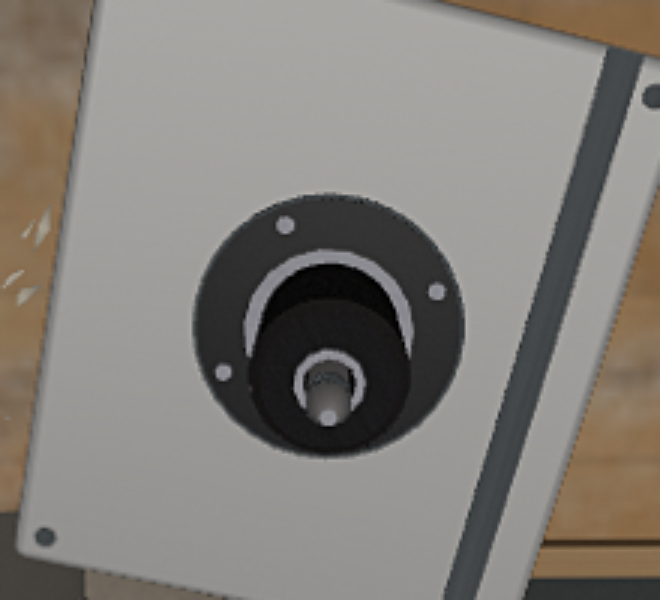

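The drum is home on the collar: the bushing projects to (319.7,228), where (319.2,228.5) is expected. Next is the sleeve.

Run:
```python
from h import *
pick((.4675,-.3465),.02,up=.30,effort=30)
env.reach((*SP,.30),Q); env.hold(.2)
f=grab("wrist","w_s1");cv2.imwrite('pics/s1.png',cv2.cvtColor(f['frame'][220:460,180:460],cv2.COLOR_RGB2BGR))
print(np.round(proj(f,(*SP,.338)),1))
lower(SP,.165,.08,10)
```

```text
gap 0.634 F 31.909384452737868 [ 0.4677 -0.3467  0.0206]
lift gap 0.632 21.75
[318.4 361.3]
guard False [0.4147 0.1893 0.1653] [-0.6  0.8 -0.1] 25.8
```

View pics/s1.png

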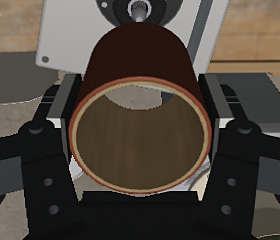

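The sleeve is held upright, rim centre about (321,356), and it is already 29 mm down over the drum. I'll finish lowering it, release, then pick the flange.

Run:
```python
from h import *
lower(SP,.129,.04,10); env.release(); env.hold(.4); env.movel((*SP,.30),.2)
f=grab("wrist","w_s2");r=f['frame'][120:300,210:430];cv2.imwrite('pics/s2.png',cv2.cvtColor(cv2.resize(r,(550,450)),cv2.COLOR_RGB2BGR));print(monitor.sense()['clock'])
for z in (.172,.174): print(np.round(proj(f,(*SP,z)),1))
```

```text
guard True [0.4145 0.1893 0.1341] [-0.6 -0.2  4.4] 26.5
28.3667
[319.2 227.6]
[319.2 228.3]
```

View pics/s2.png

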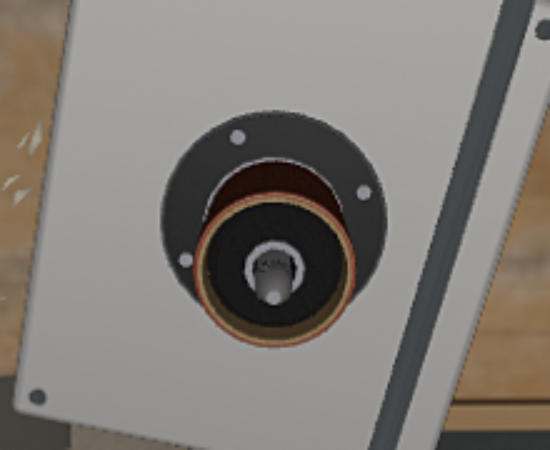

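The sleeve is home: its rim is centred on the bushing and on the collar. Next is the flange.

Run:
```python
from h import *
pick((.635,-.225),.005,up=.28,effort=40,guard=8)
env.reach((*SP,.28),Q); env.hold(.2)
f=grab("wrist","w_f1");cv2.imwrite('pics/f1.png',cv2.cvtColor(f['frame'][220:460,180:460],cv2.COLOR_RGB2BGR))
print(np.round(proj(f,(*SP,.289)),1))
```

```text
gap 0.275 F 39.49335291654279 [ 0.6352 -0.2251  0.0053]
lift gap 0.275 33.9083
[318.6 319.1]
```

View pics/f1.png

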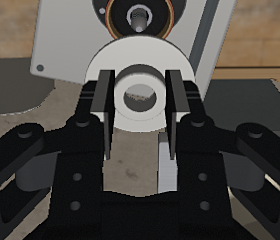

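The flange is held level, hub up, with its bore at (319,318) against (318.6,319.1) expected. I'll lower it and then pick the knob.

Run:
```python
from h import *
lower(SP,.20,.08,8) or lower(SP,.174,.03,8); env.release(); env.hold(.4); env.movel((*SP,.32),.2)
f=grab("wrist","w_f2");r=f['frame'][120:300,210:430];cv2.imwrite('pics/f2.png',cv2.cvtColor(cv2.resize(r,(550,450)),cv2.COLOR_RGB2BGR))
print(np.round(proj(f,(*SP,.188)),1),np.round(proj(f,(*SP,.174)),1))
pick((.4708,-.0755),.005,up=.30,effort=40,guard=8)
env.reach((*SP,.30),Q); env.hold(.2)
f=grab("wrist");cv2.imwrite('pics/k1.png',cv2.cvtColor(f['frame'][220:460,180:460],cv2.COLOR_RGB2BGR))
print(np.round(proj(f,(*SP,.319)),1))
```

```text
guard False [0.4147 0.1893 0.2004] [-0.1  0.1 -0.8] 37.0
guard True [0.4145 0.1893 0.1792] [-1.6 -1.2  6.5] 37.7
[319.2 226.2] [319.2 221.5]
gap 0.364 F 39.45072649978101 [ 0.4709 -0.0756  0.0054]
lift gap 0.364 44.6417
[317.4 332.1]
```

View pics/f2.png

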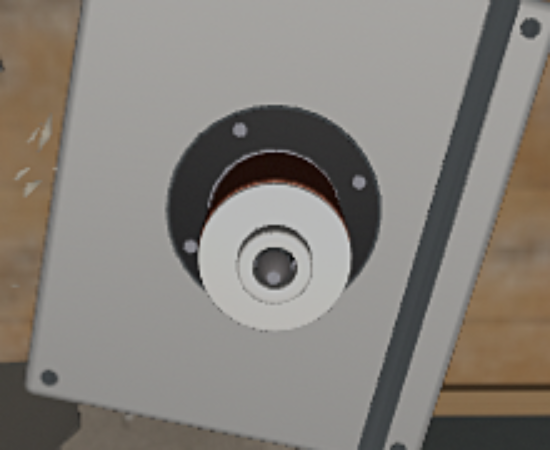

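View pics/k1.png

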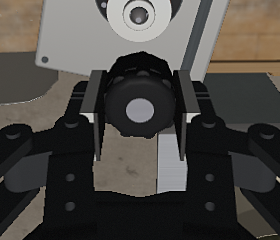

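The flange is flat and centred at (319,226). The knob is held upright with its cap at (320,330), against (317.4,332) expected. I'll set it down.

Run:
```python
from h import *
lower(SP,.208,.08,8) or lower(SP,.188,.03,8)
env.release(); env.hold(.4); env.movel((*SP,.33),.2); env.hold(.5)
f=grab("wrist","w_k2");r=f['frame'][100:290,210:430];s=grab("scene")['frame'][150:290,160:320]
cv2.imwrite('pics/k2.png',cv2.cvtColor(np.hstack([cv2.resize(r,(440,380)),cv2.resize(s,(434,380))])[:, :800],cv2.COLOR_RGB2BGR))
print(np.round(proj(f,(*SP,.212)),1),monitor.sense()['clock'])
```

```text
guard False [0.4147 0.1893 0.2084] [-0.3 -0.2 -0.7] 47.2
guard True [0.4145 0.1893 0.1933] [-2.  -0.7  6.4] 47.8
[319.4 231.7] 50.1667
```

View pics/k2.png

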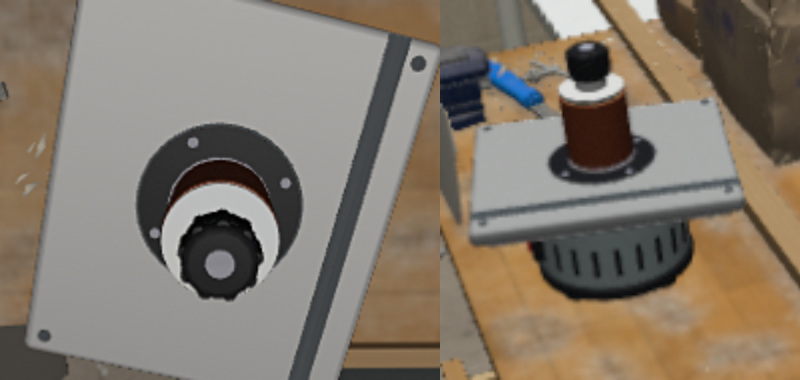

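The knob cap is at (320,232), as expected. Both views show the stack upright and complete, with contact at the predicted height. I'm handing it in.

```bash
python3 -c "
from bench import job
print(job.hand_in())"
```

```text
the job is handed in; nothing more can be done
None
```

The sander is fitted with the large drum, large sleeve, flange and knob, each seated at its expected height, and the job was handed in at about 50 s; the hand-in call gave no verdict.

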